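Reload the bench shaker by lid colour

TASK

First turn the shaker's knob back past its click to stop. Then clear the bench of every specimen pot: stand the blue-lidded ones upright in the blue tray and the yellow-lidded ones upright in the yellow tray on the shaker, and put the spent red-lidded ones in the red bin. Only when all are sorted, turn the knob clockwise past its click to run; leave the beaker and the timer where they are.

Things in the scene. Friction and masses are not known exactly. Their poses are not given: they have to be found in the camera images.
- knob (a joint): The shaker's black bar knob, in rad: 0 = run (as it starts; the bar's white line points to the green dot), grows anticlockwise seen from above to 1.3 = stop (white dot; bar along the shaker's x axis). Hard stops at both ends. An over-centre spring resists with about 0.1 N m at the ends, fading to the middle (0.65): past it the knob snaps on by itself to the other end and stays there; short of it, it springs back.
- knob_grip (a point): Point on the knob's vertical axis at mid-height of the knob's upright bar, 85 mm above the bench; the bar is 44 mm long along this frame's x, 12 mm thick along its y, 30 mm high (top 13 mm above this point); below it a round 48 mm skirt whose top is 17 mm below this point. The frame turns with the knob.
- shaker: Grey bench shaker, fixed, 250 mm (x) by 330 mm (y), top 58 mm above the bench (platform 60 mm). Origin at the centre of its underside. The knob is at x=20, y=-125 mm in its frame, the trays at x=+-55, y=50 mm.
- tray_blue: The blue tray fixed on the shaker's platform: open tray, outer 98 mm (x) by 205 mm (y), walls 4 mm thick and 16 mm high from its underside, floor 4 mm thick. Origin at the centre of its underside, on the platform 60 mm above the bench; x across, y along the tray. Room for three pots in a row along y at 60 mm spacing. The two trays may change places.
- tray_yellow: The yellow tray fixed on the shaker's platform: open tray, outer 98 mm (x) by 205 mm (y), walls 4 mm thick and 16 mm high from its underside, floor 4 mm thick. Origin at the centre of its underside, on the platform 60 mm above the bench; x across, y along the tray. Room for three pots in a row along y at 60 mm spacing. The two trays may change places.
- bin_red: Red discard bin standing fixed on the bench: open box, outer 190 mm (x) by 150 mm (y), walls 4 mm thick and 35 mm high, floor 4 mm. Origin at the centre of its underside.
- beaker: Small empty glass beaker, 48 mm in diameter, 55 mm high, standing among the pots; not part of the job. Origin at the centre of its underside.
- timer: Orange bench timer, 60 x 75 x 22 mm, lying near the robot; not part of the job. Origin at the centre of its underside.
- pot_blue1: Specimen pot with a blue screw lid: plain upright cylinder 44 mm in diameter, 48 mm high (white body 34 mm, blue lid the top 14 mm), about 60 g. Origin at the centre of its underside, z up through the lid. Belongs in the blue tray. May be absent.
- pot_blue2: Specimen pot with a blue screw lid: plain upright cylinder 44 mm in diameter, 48 mm high (white body 34 mm, blue lid the top 14 mm), about 60 g. Origin at the centre of its underside, z up through the lid. Belongs in the blue tray. May be absent.
- pot_blue3: Specimen pot with a blue screw lid: plain upright cylinder 44 mm in diameter, 48 mm high (white body 34 mm, blue lid the top 14 mm), about 60 g. Origin at the centre of its underside, z up through the lid. Belongs in the blue tray. May be absent.
- pot_yellow1: Specimen pot with a yellow screw lid: plain upright cylinder 44 mm in diameter, 48 mm high (white body 34 mm, yellow lid the top 14 mm), about 60 g. Origin at the centre of its underside, z up through the lid. Belongs in the yellow tray. May be absent.
- pot_yellow2: Specimen pot with a yellow screw lid: plain upright cylinder 44 mm in diameter, 48 mm high (white body 34 mm, yellow lid the top 14 mm), about 60 g. Origin at the centre of its underside, z up through the lid. Belongs in the yellow tray. May be absent.
- pot_yellow3: Specimen pot with a yellow screw lid: plain upright cylinder 44 mm in diameter, 48 mm high (white body 34 mm, yellow lid the top 14 mm), about 60 g. Origin at the centre of its underside, z up through the lid. Belongs in the yellow tray. May be absent.
- pot_red1: Specimen pot with a red screw lid: plain upright cylinder 44 mm in diameter, 48 mm high (white body 34 mm, red lid the top 14 mm), about 60 g. Origin at the centre of its underside, z up through the lid. Belongs in the red bin. May be absent.
- pot_red2: Specimen pot with a red screw lid: plain upright cylinder 44 mm in diameter, 48 mm high (white body 34 mm, red lid the top 14 mm), about 60 g. Origin at the centre of its underside, z up through the lid. Belongs in the red bin. May be absent.

How it is judged:
By the outcome, as a careful person would: the job done as asked, in the order asked, and still so for the second after the job is handed in, with the robot touching nothing.
Of pot_blue1, pot_blue2, pot_blue3, pot_yellow1, pot_yellow2, pot_yellow3, pot_red1, pot_red2 only 5 to 7 are there at a start; the rules pass over those that are not, and their reading is None.
At some moment in a run one of pot_blue1, pot_blue2, pot_blue3, pot_yellow1, pot_yellow2, pot_yellow3, pot_red1, pot_red2 may be knocked a few centimetres aside while the robot is not near it.
Once in a run the grip may slacken for a moment while it holds something.
It also fails if it takes over 210 s, if anything falls off the work surface, if the arm or the gripper's body presses on something with over 40 N, if the wrist force passes 120 N, or if a joint passes its speed limit or range.

ROBOT

A 6-joint arm with a two-finger parallel gripper is mounted at the origin on the work surface. World frame = base frame: x ahead of the robot, y to its left, z up, the work surface at z = 0. Lengths are in m, angles in rad, forces in N, time in s.
With the tool pointing down it reaches from about 0.25 to 0.725 m from the base axis. Payload 4 kg.
Tool frame: the origin (TCP) lies at the very end of the fingers, on their centre line; the grasp point (between the pads) lies 19 mm behind it (r.grip_point_offset is the distance from the TCP to the grasp point, in m); z points along the fingers, y is the line along which they close (so a half turn about z gives the same grasp; the last joint's range is limited). The gripper opens to 85 mm and grips with 20 to 120 N. Pads are 22 mm wide; open, the fingers measure 114 mm over their backs; the gripper's body (76 mm by 85 mm) begins 54 mm behind the grasp point. The pads swing forward as they close: fully open they stand 13 mm farther back than shut.
Start: joints at [1.206, 0.241, 0.005, 1.335, 0, 1.571], TCP at [0.178, 0.467, 0.231] pointing down, gripper open.
Joint ranges: [-2.72, 2.72], [-1.05, 1.87], [-1.09, 1.28], [-1.99, 2.15], [-1.42, 1.44], [-3.14, 3.14]. Speed limits (rad/s): [2.79, 2.79, 3.14, 3.14, 3.14, 3.14].

INTERFACE

Orientations are given as [roll, pitch, yaw] about the fixed x, y, z axes, in that order (R = Rz(yaw) Ry(pitch) Rx(roll)).
In Python, from station import r, get_image gives the robot as it stands.
- The arm moves only by the shell command python3 -m inch 'ROWS'. ROWS is a JSON object of lists of equal length, an entry for each row: "angular": the turn, a rotation vector about the tool's x, y, z each as a share of pi rad, from -1 to 1, a list of three; "linear": the shift along the tool's x, y, z each as a share of 10 cm, from -1 to 1, a list of three; "claw": the closure, from 0 (fully open) to 1 (shut). In form: {"angular": [[wx, wy, wz], ...], "linear": [[dx, dy, dz], ...], "claw": [claw, ...]}. A call has 1 to 8 rows; each row is the pose to reach, as a shift and turn from the pose commanded when the call began, along the tool's axes at that moment, turning the shorter way round; what a row does not reach only later rows make up. A row lasts 1/8 s, in which the tool goes at most 62.5 mm and 10.7 degrees, less where a joint would pass 70% of its speed; a pose out of reach is approached as far as the arm can. A call with a number of a shift or a turn outside -1 to 1 is refused whole. A call with a gripper value outside its range is refused whole. The fingers move at their own pace and stop on an object; the grip force is fixed at half the most. Time passes only in rows, so rows that repeat a pose let the fingers close. It gives the time, the measured TCP pose, the force, the opening and the grip force at its end, in the units of the state.
- r.state(): the state, without advancing time (a new reading comes with each control period).
- get_image(name): name is "scene" or "top" or "wrist"; returns a dict with "frame" (384x512x3 uint8, red, green, blue), "depth" (384x512 float32, m along the optical axis (not along the pixel's ray), 0 where there is no reading), "intrinsics" (3x3 intrinsics, pixels), "dist" ([k1, k2, p1, p2, k3] as OpenCV has them; the pictures are not rectified), "view" (4x4, takes a point from world to camera coordinates); the wrist camera has in their place "T_tool_cam" (4x4, takes a point from camera to tool coordinates, whose origin is the TCP and whose axes are the flange's). Camera axes: x right, y down, z forward; pixel columns grow to the right and rows downward; lengths in m; the calibration is good to about 2 mm. A picture is of the moment at which its call begins: read the wrist's pose just before it.
- r.sign_off(): hands the job in; it is judged then, once.
The state is a dict: "time_s": time; "joint_pos": joint angles; "joint_velocities": joint speeds; "effort": joint torques, N m; "tool_pos": TCP position; "tool_rot": TCP orientation; "ft_force": force on the tool from outside, world axes, zero at the start; "torque": the same for the moment, N m; "grip_width": finger opening in m; "grasp_force": force on a finger pad.
Only numpy, scipy, OpenCV 4.12 (cv2) and the standard library are available. Lean on these libraries where they do the work, as an engineer would, in place of code of your own. Each camera call takes 0.05 s, during which the arm holds its last target. There are 200 camera calls.

## Working session

There is one attempt and no reset: what is moved stays moved. The work goes in short steps, Python scripts to look and compute and a shell command to move; the robot and the scene stay as the last step left them, time stands still between calls to the robot, and variables do not carry over. Pictures are saved under pics/ and viewed, at most 14 in all, crops included, and the job is handed in when it is done.

```bash
ls; mkdir -p pics
python3 - <<'E'
from station import r,get_image
import cv2,numpy as np
s=r.state();print({k:np.round(v,3).tolist() for k,v in s.items()})
for n in("top","scene"):
    g=get_image(n);np.savez(f"pics/{n}0.npz",**g)
    cv2.imwrite(f"pics/{n}0.png",cv2.resize(g["frame"][:,:,::-1],(800,600)))
    print(n,g["intrinsics"],g["dist"],g["view"])
print(get_image("wrist")["T_tool_cam"])
E
```

```text
pics
{'time_s': 0.0, 'joint_pos': [1.206, 0.241, 0.004, 1.335, -0.0, 1.571], 'joint_velocities': [0.0, -0.001, -0.0, -0.0, 0.001, 0.002], 'effort': [-0.0, -37.232, 25.241, 0.017, 0.0, 0.0], 'tool_pos': [0.178, 0.467, 0.23], 'tool_rot': [-3.14, 0.0, 2.777], 'ft_force': [-0.475, 0.059, 0.493], 'torque': [0.0, 0.001, -0.007], 'grasp_force': 0.0, 'grip_width': 0.085}
top [[464.08128956   0.         256.91191371]
 [  0.         464.08128956 190.27250647]
 [  0.           0.           1.        ]] [0.04751476 0.         0.         0.         0.        ] [[ 0.14605498 -0.98925017  0.00721482 -0.10868982]
 [-0.96467181 -0.14403503 -0.22059515  0.50539936]
 [ 0.21926297  0.02525908 -0.97533878  1.31727081]
 [ 0.          0.          0.          1.        ]]
scene [[458.85847438   0.         257.84137674]
 [  0.         458.85847438 191.71365648]
 [  0.           0.           1.        ]] [-0.04199585  0.          0.          0.          0.        ] [[ 0.5662641   0.82421391 -0.00404957 -0.24143266]
 [ 0.53573389 -0.37179301 -0.75812872 -0.20032982]
 [-0.62636584  0.42713159 -0.65209236  1.47660176]
 [ 0.          0.          0.          1.        ]]
[[ 8.81795975e-04 -9.55619504e-01 -2.94602420e-01  7.41862851e-02]
 [ 9.99999253e-01  1.09215905e-03 -5.49531027e-04  1.47550848e-04]
 [ 8.46895265e-04 -2.94601715e-01  9.55619753e-01 -1.42103442e-01]
 [ 0.00000000e+00  0.00000000e+00  0.00000000e+00  1.00000000e+00]]
```

View pics/top0.png

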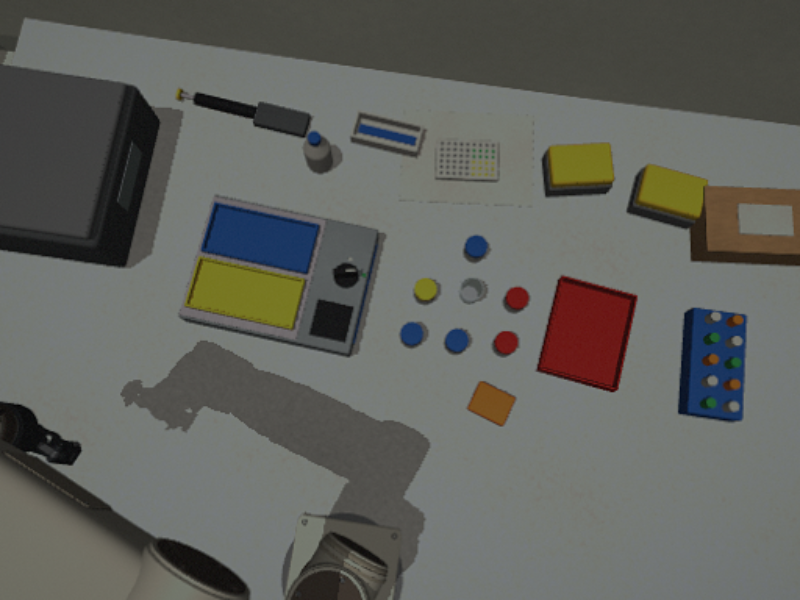

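View pics/scene0.png

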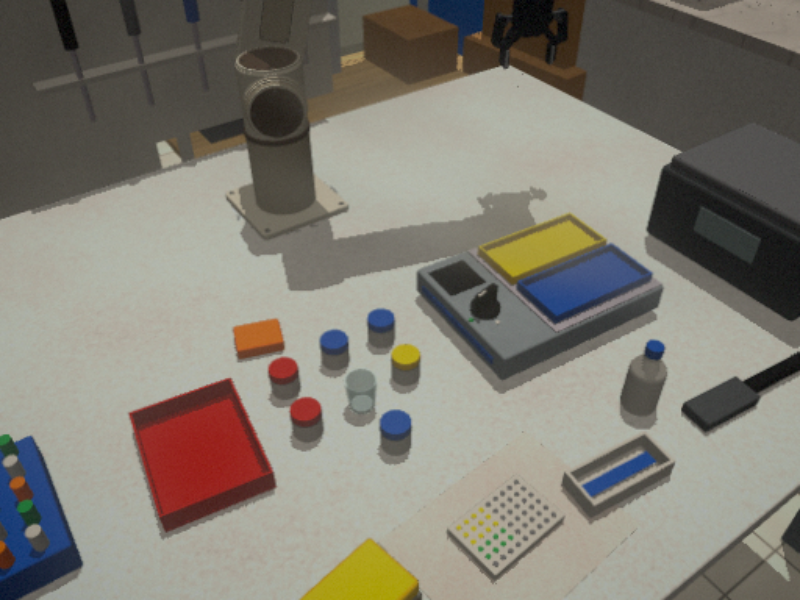

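Top view (800 px wide): blue lids at (475,246), (411,334), (456,340); yellow at (425,289); red at (516,298), (505,342). The beaker is at (471,290), the knob at (348,273), the bin at (588,333) and the timer at (491,403). The blue tray is the far one.

```bash
cat > h.py <<'E'
from station import r,get_image
import cv2,numpy as np
from scipy.spatial.transform import Rotation as Ro
def ray(g,uv,z):
    V=g["view"]; 
    n=cv2.undistortPoints(np.array(uv,float).reshape(-1,1,2),g["intrinsics"],g["dist"])[:,0]
    R,t=V[:3,:3],V[:3,3]; c=-R.T@t
    d=np.c_[n,np.ones(len(n))]@R
    return (c+d*((z-c[2])/d[:,2])[:,None])
def wristcam():
    s=r.state(); g=dict(get_image("wrist")); T=np.eye(4)
    T[:3,:3]=Ro.from_euler("xyz",s["tool_rot"]).as_matrix();T[:3,3]=s["tool_pos"]
    g["view"]=np.linalg.inv(T@g["T_tool_cam"]); return g
def blobs(g,z,amin=60,amax=1e6):
    h=cv2.cvtColor(g["frame"],cv2.COLOR_RGB2HSV);out=[]
    for name,rs in {"blue":[(105,125)],"yellow":[(24,35)],"red":[(0,4),(174,180)],"orange":[(8,18)]}.items():
        m=sum((cv2.inRange(h,(a,150,60),(b,255,255)) for a,b in rs))
        n,l,st,c=cv2.connectedComponentsWithStats(m)
        for i in range(1,n):
            if amin<st[i,4]<amax:
                q=ray(g,np.argwhere(l==i)[:,::-1],z)[:,:2]
                out.append((name,int(st[i,4]),c[i].round(0).tolist(),cv2.minAreaRect((q*1000).astype(np.float32))))
    return out
def go(p,yaw=None,off=(0,0,0)):
    """print linear (in 100 mm units) and angular z share needed from the present pose to TCP p, yaw"""
    s=r.state();R=Ro.from_euler("xyz",s["tool_rot"]).as_matrix()
    d=R.T@(np.array(p)-s["tool_pos"])*10
    a=0 if yaw is None else -((yaw-s["tool_rot"][2]+np.pi/2)%np.pi-np.pi/2)/np.pi
    print("lin",d.round(3),"angz",round(a,4))
E
python3 - <<'E'
from h import *
g=dict(np.load("pics/top0.npz"))
for b in blobs(g,.048):
    if b[1]<1500: print(b[0],b[1],b[2],np.round(b[3][0]))
for b in blobs(g,.064,1500):print("big",b[0],b[1],b[2],b[3])
print("knob,top",ray(g,np.array([[347,270]])/1.5625,.098))
print("beaker",ray(g,np.array([[472,290]])/1.5625,.05))
print("bin rim", ray(g,np.array([[562,279],[636,296],[619,389],[539,372]])/1.5625,.035))
print("timer",ray(g,np.array([[491,403]])/1.5625,.022))
cv2.imwrite("pics/k.png",cv2.resize(g["frame"][140:230,180:300,::-1],(800,600),interpolation=2))
E
```

```text
blue 174 [247.0, 86.0] [846.  46.]
blue 143 [304.0, 157.0] [ 641. -161.]
blue 150 [263.0, 213.0] [451. -61.]
blue 156 [292.0, 217.0] [ 452. -146.]
yellow 936 [372.0, 104.0] [ 841. -344.]
yellow 972 [430.0, 122.0] [ 808. -526.]
yellow 155 [272.0, 185.0] [542. -75.]
red 152 [331.0, 190.0] [ 550. -250.]
red 161 [323.0, 219.0] [ 461. -239.]
orange 492 [314.0, 258.0] [ 345. -225.]
big blue 2130 [167.0, 152.0] ((591.4798583984375, 252.57156372070312), (206.90516662597656, 98.52196502685547), 86.0884017944336)
big blue 1566 [457.0, 233.0] ((477.9839782714844, -623.2911376953125), (95.9209213256836, 196.71449279785156), 89.98531341552734)
big yellow 2278 [157.0, 187.0] ((481.49810791015625, 259.8921813964844), (207.94049072265625, 98.25100708007812), 85.92768859863281)
big red 2950 [375.0, 213.0] ((499.7520446777344, -385.3817138671875), (148.8447265625, 188.19503784179688), 83.0933837890625)
knob,top [[0.5430034  0.07284371 0.098     ]]
beaker [[ 0.5514599  -0.16431606  0.05      ]]
bin rim [[ 0.60261565 -0.33482081  0.035     ]
 [ 0.58989925 -0.47822261  0.035     ]
 [ 0.40711701 -0.46019861  0.035     ]
 [ 0.41651832 -0.30964743  0.035     ]]
timer [[ 0.34696656 -0.22877914  0.022     ]]
```

View pics/k.png

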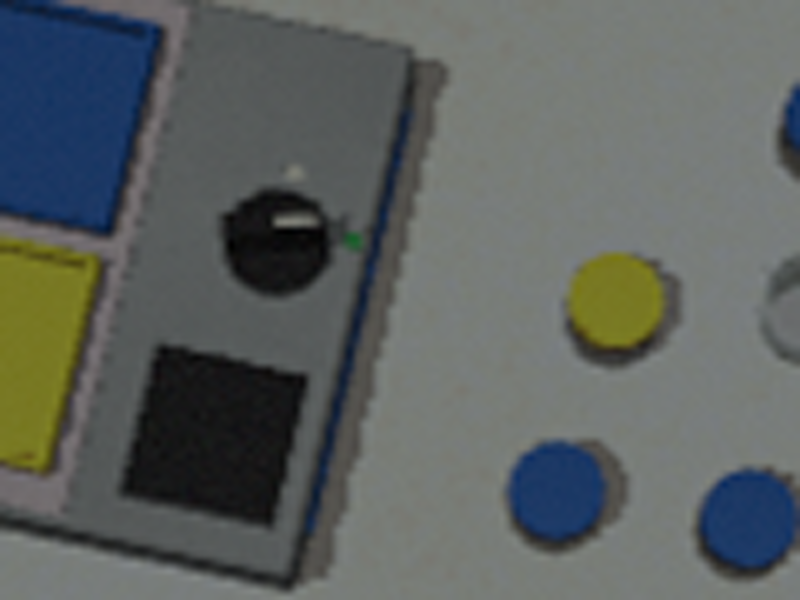

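```bash
python3 -m inch '{"angular":[[0,0,0],[0,0,0]],"linear":[[-0.48,-0.235,0],[-0.96,-0.47,0]],"claw":[0,0]}' | tail -c 300
python3 -m inch '{"angular":[[0,0,0],[0,0,0]],"linear":[[-0.48,-0.235,0],[-0.96,-0.47,0]],"claw":[0,0]}' | tail -c 300
python3 -m inch '{"angular":[[0,0,0],[0,0,0]],"linear":[[-0.48,-0.235,0],[-0.96,-0.47,0]],"claw":[0,0]}' | tail -c 300
python3 -m inch '{"angular":[[0,0,0],[0,0,0]],"linear":[[-0.48,-0.235,0],[-0.96,-0.47,0]],"claw":[0,0]}' | tail -c 300
python3 -m inch '{"angular":[[0,0,0.06],[0,0,0.12],[0,0,0.18],[0,0,0.24],[0,0,0.3],[0,0,0.32],[0,0,0.32]],"linear":[[-0.3,-0.15,0],[-0.6,-0.3,0],[-0.95,-0.47,0],[-0.95,-0.47,0],[-0.95,-0.47,0],[-0.95,-0.47,0],[-0.95,-0.47,0]],"claw":[0,0,0,0,0,0,0]}'
python3 - <<'E'
from h import *
g=wristcam();np.savez("pics/w1.npz",**g)
cv2.imwrite("pics/w1.png",g["frame"][:,:,::-1])
E
```

```text
time_s: 0.4
tool_pos: [0.2516, 0.3882, 0.2308]
tool_rot: [-3.141, 0.0, 2.779]
ft_force: [0.2, 0.2, -0.1]
grip_width: 0.0855
grasp_force: 0.0
time_s: 0.65
tool_pos: [0.325, 0.3094, 0.2311]
tool_rot: [-3.141, -0.0, 2.777]
ft_force: [0.5, -0.6, 0.1]
grip_width: 0.0853
grasp_force: 0.0
time_s: 0.9
tool_pos: [0.398, 0.2312, 0.2312]
tool_rot: [-3.142, -0.0, 2.777]
ft_force: [-1.2, -0.4, 0.1]
grip_width: 0.0854
grasp_force: 0.0
time_s: 1.15
tool_pos: [0.4709, 0.153, 0.2311]
tool_rot: [-3.142, -0.0, 2.777]
ft_force: [0.1, 0.8, -0.7]
grip_width: 0.0856
grasp_force: 0.0
time_s: 2.02
tool_pos: [0.5418, 0.0766, 0.2309]
tool_rot: [-3.141, -0.0, 1.772]
ft_force: [0.6, -0.4, 0.4]
grip_width: 0.0853
grasp_force: 0.0
```

View pics/w1.png

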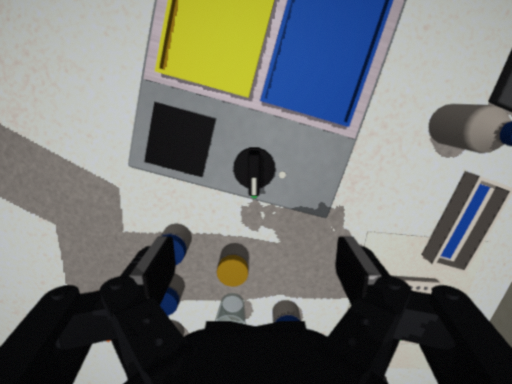

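The wrist picture shows the knob's skirt centred near (254,170), with the bar along the image vertical. The white line runs from (254,178) to (254,195) and points to the green dot, so the yaw is right.

Run:
```python
from h import *
g=dict(np.load("pics/w1.npz"))
print(ray(g,[[254,149],[254,196]],.098), ray(g,[[254,169]],.068))
p=ray(g,[[254,149],[254,196]],.098).mean(0)
f=g["frame"][135:205,220:300];print(np.argwhere((f.max(2)<25))[:,::-1].mean(0)+[220,135])
g2=g
for z in(.07,.098):print(ray(g,[[233,169],[276,169],[254,146]],z))
go([p[0],p[1],.073],1.771)
```

```text
[[0.53561657 0.1056265  0.098     ]
 [0.54545857 0.05738805 0.098     ]] [[0.54096691 0.07865319 0.068     ]]
[254.12137681 166.49547101]
[[0.51792803 0.07441303 0.07      ]
 [0.56491733 0.08406865 0.07      ]
 [0.53573993 0.10431919 0.07      ]]
[[0.51885394 0.08140779 0.098     ]
 [0.56150111 0.09017116 0.098     ]
 [0.53501989 0.10855041 0.098     ]]
lin [ 5.00e-02 -1.00e-03  1.58e+00] angz 0.0005
```

```bash
python3 -m inch '{"angular":[[0,0,0],[0,0,0]],"linear":[[0.02,0,0.5],[0.02,0,1.0]],"claw":[0.4,0.4]}' | grep pos
python3 -m inch '{"angular":[[0,0,0],[0,0,0],[0,0,0],[0,0,0],[0,0,0],[0,0,0],[0,0,0]],"linear":[[0,0,0.3],[0,0,0.58],[0,0,0.58],[0,0,0.58],[0,0,0.58],[0,0,0.58],[0,0,0.58]],"claw":[0.4,0.4,0.8,1,1,1,1]}' 
python3 -m inch '{"angular":[[0,0,-0.05],[0,0,-0.1],[0,0,-0.15],[0,0,-0.2],[0,0,-0.25],[0,0,-0.3],[0,0,-0.36],[0,0,-0.4]],"linear":[[0,0,0],[0,0,0],[0,0,0],[0,0,0],[0,0,0],[0,0,0],[0,0,0],[0,0,0]],"claw":[1,1,1,1,1,1,1,1]}'
python3 - <<'E'
from h import *
print(r.state()["torque"])
E
```

```text
tool_pos: [0.5423, 0.0789, 0.1309]
time_s: 3.2
tool_pos: [0.54, 0.0783, 0.0744]
tool_rot: [-3.139, 0.0, 1.772]
ft_force: [-4.6, -1.6, 1.2]
grip_width: 0.0107
grasp_force: 60.7
time_s: 4.2
tool_pos: [0.5408, 0.0793, 0.0744]
tool_rot: [3.14, -0.001, 3.034]
ft_force: [-3.3, 1.6, -0.5]
grip_width: 0.0109
grasp_force: 60.3
[0.34687845 0.74260854 0.06524804]
```

```bash
python3 -m inch '{"angular":[[0,0,0],[0,0,0],[0,0,0],[0,0,0],[0,0,0.05],[0,0,0.1],[0,0,0.15],[0,0,0.2]],"linear":[[0,0,0],[0,0,0],[0,0,0],[0,0,-0.3],[0,0,-0.6],[0,0,-1],[0,0,-1],[0,0,-1]],"claw":[0.5,0.5,0.5,0.5,0.5,0.3,0,0]}' |grep -E "pos|rot|time|force"
python3 -m inch '{"angular":[[0,0,0.058],[0,0,0.116],[0,0,0.174],[0,0,0.232],[0,0,0.29],[0,0,0.348],[0,0,0.406],[0,0,0.464]],"linear":[[0,0,-0.2],[0,0,-0.4],[0,0,-0.4],[0,0,-0.4],[0,0,-0.4],[0,0,-0.4],[0,0,-0.4],[0,0,-0.4]],"claw":[0,0,0,0,0,0,0,0]}' |grep -E "pos|rot|time"
python3 - <<'E'
from h import *
g=get_image("top")
for b in blobs(g,.048):
    if 60<b[1]<500: print(b[0],b[1],b[2],np.round(b[3][0]))
cv2.imwrite("pics/t2.png",cv2.resize(g["frame"][:,:,::-1],(800,600)))
g=wristcam()
cv2.imwrite("pics/w2.png",g["frame"][:,:,::-1])
for b in blobs(g,.048): print(b[0],b[1],b[2],np.round(b[3][0]),np.round(b[3][1]))
go([.542,-.075,.214],.785)
E
```

```text
time_s: 5.2
tool_pos: [0.5424, 0.0786, 0.1745]
tool_rot: [3.14, 0.002, 2.394]
ft_force: [-0.3, -0.4, -0.5]
grasp_force: 0.0
time_s: 6.2
tool_pos: [0.5418, 0.0786, 0.2135]
tool_rot: [3.141, -0.0, 0.935]
blue 175 [247.0, 86.0] [846.  46.]
blue 142 [304.0, 157.0] [ 641. -160.]
blue 143 [263.0, 213.0] [451. -61.]
blue 145 [292.0, 217.0] [ 452. -147.]
red 154 [331.0, 190.0] [ 550. -250.]
red 161 [323.0, 219.0] [ 461. -239.]
orange 494 [314.0, 258.0] [ 344. -225.]
blue 12092 [207.0, 49.0] [585. 224.] [148. 106.]
blue 1163 [491.0, 35.0] [831.  49.] [85. 17.]
blue 691 [422.0, 268.0] [ 640. -157.] [39. 44.]
blue 656 [262.0, 291.0] [453. -59.] [40. 40.]
yellow 16848 [99.0, 79.0] [467. 262.] [210. 109.]
red 1373 [409.0, 367.0] [ 564. -311.] [91. 95.]
lin [-1.241  0.905 -0.005] angz 0.0499
```

View pics/w2.png

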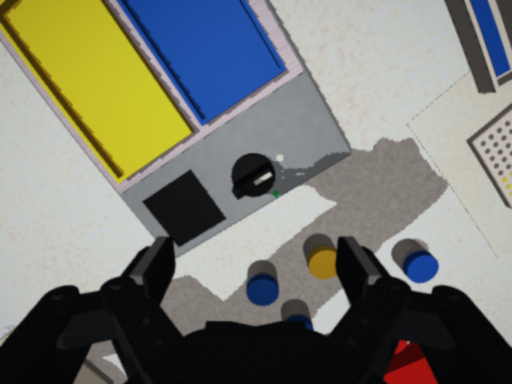

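The wrist picture shows the knob near (253,175). Its white line runs from (255,183) to (270,177), nearly towards the white dot at (280,158). I want a closer look to be sure it reached the stop.

Run:
```python
from h import *
g=wristcam();np.savez("pics/w3.npz",**g)
cv2.imwrite("pics/k3.png",cv2.resize(g["frame"][130:220,200:320,::-1],(800,600),interpolation=2))
```

```text
(no output)
```

View pics/k3.png

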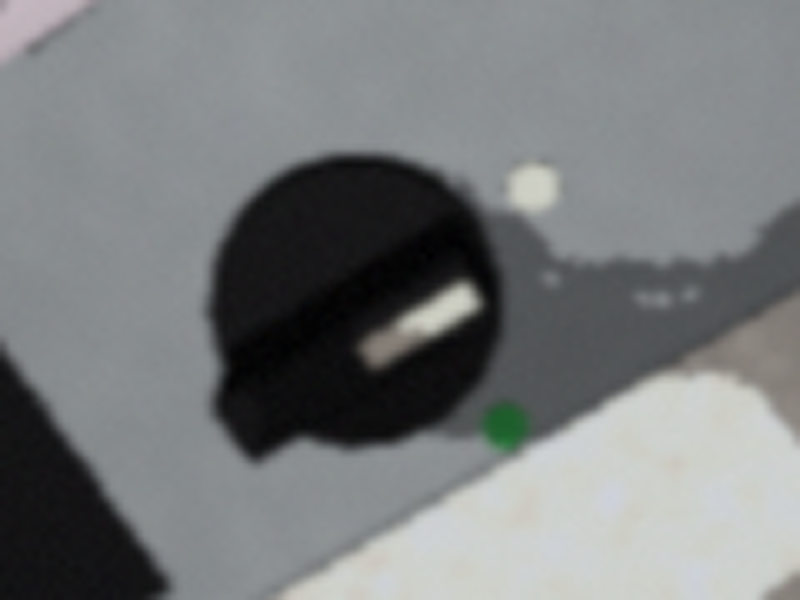

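The bar is parallel to the shaker's edge and points to the white dot, so the knob is at stop. Next is the yellow pot.

```bash
python3 - <<'E'
from h import *
g=dict(np.load("pics/w3.npz"));print(ray(g,[[322,264]],.048))
E
python3 -m inch '{"angular":[[0,0,0.05],[0,0,0.05]],"linear":[[-0.41,0.3,0],[-0.82,0.6,0]],"claw":[0,0]}' |grep -E "pos"
python3 - <<'E'
from h import *
go([.542,-.075,.019],.785)
E
```

```text
[[ 0.54031156 -0.07061929  0.048     ]]
tool_pos: [0.5421, -0.0235, 0.2135]
lin [-0.367  0.361  1.945] angz 0.0014
```

```bash
python3 -m inch '{"angular":[[0,0,0],[0,0,0],[0,0,0]],"linear":[[-0.35,0.35,0.2],[-0.35,0.35,0.6],[-0.35,0.35,0.97]],"claw":[0,0,0]}' |grep -E "pos|ft"
python3 -m inch '{"angular":[[0,0,0],[0,0,0],[0,0,0],[0,0,0],[0,0,0],[0,0,0],[0,0,0]],"linear":[[0,0,0.5],[0,0,0.97],[0,0,0.97],[0,0,0.97],[0,0,0.97],[0,0,0.97],[0,0,0.97]],"claw":[0,0,0,0.8,0.8,0.8,0.8]}' 
python3 -m inch '{"angular":[[0,0,0],[0,0,0],[0,0,0]],"linear":[[0,0,-0.4],[0,0,-0.8],[0,0,-1]],"claw":[0.8,0.8,0.8]}'
python3 - <<'E'
from h import *
go([.479,.257,.12],1.501)
E
```

```text
tool_pos: [0.5421, -0.0737, 0.1156]
ft_force: [0.2, -0.4, 0.5]
time_s: 7.85
tool_pos: [0.5443, -0.0727, 0.0221]
tool_rot: [3.137, -0.003, 0.785]
ft_force: [-0.4, 0.4, 5.4]
grip_width: 0.0422
grasp_force: 61.1
time_s: 8.22
tool_pos: [0.5437, -0.0727, 0.1231]
tool_rot: [3.137, -0.004, 0.785]
ft_force: [0.6, 0.0, -1.2]
grip_width: 0.0422
grasp_force: 61.0
lin [ 1.873 -2.789  0.025] angz -0.2278
```

```bash
python3 -m inch '{"angular":[[0,0,0],[0,0,0],[0,0,0]],"linear":[[0.1,-0.15,-0.4],[0.36,-0.54,-0.5],[0.62,-0.93,-0.5]],"claw":[0.8,0.8,0.8]}' |grep -E "pos|grasp"
python3 -m inch '{"angular":[[0,0,0],[0,0,0]],"linear":[[0.31,-0.47,0],[0.62,-0.93,0]],"claw":[0.8,0.8]}' |grep -E "pos|grasp"
python3 -m inch '{"angular":[[0,0,-0.057],[0,0,-0.114],[0,0,-0.171],[0,0,-0.228],[0,0,-0.228]],"linear":[[0.31,-0.47,0],[0.62,-0.93,0],[0.62,-0.93,0],[0.62,-0.93,0],[0.62,-0.93,0]],"claw":[0.8,0.8,0.8,0.8,0.8]}' |grep -E "pos|grasp|rot|width"
python3 - <<'E'
from h import *
go([.479,.257,.0875],1.501)
g=wristcam();np.savez("pics/w4.npz",**g)
cv2.imwrite("pics/w4.png",g["frame"][:,:,::-1])
E
```

```text
tool_pos: [0.5212, 0.038, 0.1721]
grasp_force: 61.0
tool_pos: [0.498, 0.1483, 0.1707]
grasp_force: 61.0
tool_pos: [0.4763, 0.2568, 0.1703]
tool_rot: [3.14, -0.001, 1.5]
grip_width: 0.0424
grasp_force: 62.5
lin [0.004 0.025 0.828] angz -0.0003
```

View pics/w4.png

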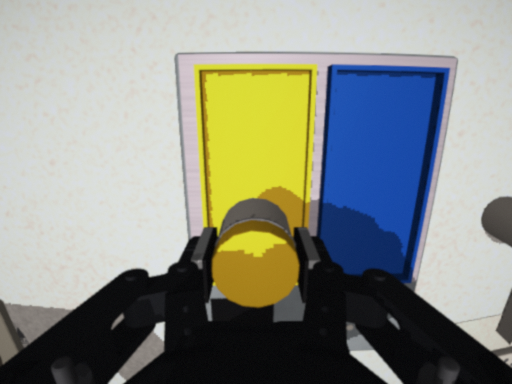

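The wrist picture shows the pot held upright over the yellow tray. The far rim corners are at (195,66) and (317,66) for yellow, and (329,66) and (450,68) for blue.

Run:
```python
from h import *
g=dict(np.load("pics/w4.npz"))
c=ray(g,[[195,66],[317,66],[329,66],[450,68]],.076)[:,:2];print(c)
yv=np.array([.0698,.9976])
for a,b in((0,1),(2,3)):
    m=(c[a]+c[b])/2; print("tray centre",m-.1025*yv, np.degrees(np.arctan2(*(c[b]-c[a])[::-1])))
```

```text
[[0.43720351 0.36256284]
 [0.53370638 0.35583139]
 [0.54328342 0.35528625]
 [0.64369591 0.3494467 ]]
tray centre [0.47830045 0.25694312] -3.990140003230954
tray centre [0.58633517 0.25011248] -3.3283193019527406
```

```bash
python3 -m inch '{"angular":[[0,0,0],[0,0,0],[0,0,0],[0,0,0],[0,0,0],[0,0,0],[0,0,0],[0,0,0]],"linear":[[0,0.02,0.4],[0,0.02,0.7],[0,0.02,0.825],[0,0.02,0.825],[0,0.02,0.825],[0,0.02,0.825],[0,0.02,0.825],[0,0.02,0.825]],"claw":[0.8,0.8,0.8,0.8,0.4,0.3,0.3,0.3]}'
python3 -m inch '{"angular":[[0,0,0],[0,0,0],[0,0,0]],"linear":[[0,0,-0.4],[0,0,-0.8],[0,0,-1]],"claw":[0.2,0,0]}'
python3 - <<'E'
from h import *
g=get_image("top")
for b in blobs(g,.048):
    if 60<b[1]<500: print(b[0],b[1],b[2],np.round(b[3][0]))
go([.451,-.061,.12],.785)
E
```

```text
time_s: 10.52
tool_pos: [0.4784, 0.2563, 0.087]
tool_rot: [3.141, -0.0, 1.501]
ft_force: [0.1, -0.1, -0.6]
grip_width: 0.0601
grasp_force: 0.0
time_s: 10.9
tool_pos: [0.4792, 0.2568, 0.1894]
tool_rot: [3.138, -0.002, 1.501]
ft_force: [1.1, -0.8, 0.2]
grip_width: 0.0854
grasp_force: 0.0
blue 175 [247.0, 86.0] [846.  46.]
blue 141 [304.0, 157.0] [ 641. -160.]
blue 149 [263.0, 213.0] [451. -61.]
blue 155 [292.0, 218.0] [ 452. -146.]
red 152 [331.0, 190.0] [ 550. -250.]
red 161 [323.0, 219.0] [ 461. -239.]
orange 493 [314.0, 258.0] [ 345. -225.]
lin [-3.198 -0.074  0.703] angz 0.228
```

```bash
python3 -m inch '{"angular":[[0,0,0],[0,0,0]],"linear":[[-0.5,-0.01,0],[-1,-0.02,0]],"claw":[0,0]}' |grep -E "pos"
python3 -m inch '{"angular":[[0,0,0],[0,0,0]],"linear":[[-0.5,-0.01,0],[-1,-0.02,0]],"claw":[0,0]}' |grep -E "pos"
python3 -m inch '{"angular":[[0,0,0.06],[0,0,0.12],[0,0,0.18],[0,0,0.228],[0,0,0.228],[0,0,0.228]],"linear":[[-0.5,-0.01,0],[-1,-0.02,0],[-1,-0.02,0],[-1,-0.02,0],[-1,-0.02,0.3],[-1,-0.02,0.6]],"claw":[0,0,0,0,0,0]}' |grep -E "pos|rot"
python3 - <<'E'
from h import *
go([.4515,-.060,.0195],.785)
g=wristcam()
for b in blobs(g,.048): print(b[0],b[1],b[2],np.round(b[3][0]),np.round(b[3][1]))
E
```

```text
tool_pos: [0.4689, 0.1559, 0.1862]
tool_pos: [0.4598, 0.0555, 0.1862]
tool_pos: [0.4515, -0.0428, 0.1259]
tool_rot: [3.141, -0.0, 0.785]
lin [-0.122  0.122  1.064] angz -0.0001
blue 1051 [229.0, 73.0] [502.  39.] [  4. 162.]
blue 901 [502.0, 139.0] [ 631. -152.] [42. 20.]
blue 1794 [269.0, 208.0] [452. -60.] [41. 41.]
blue 815 [326.0, 271.0] [ 445. -141.] [42. 25.]
yellow 596 [13.0, 12.0] [428. 189.] [20. 34.]
red 1457 [478.0, 270.0] [ 554. -246.] [54. 49.]
red 791 [502.0, 319.0] [ 531. -332.] [75. 30.]
red 656 [419.0, 368.0] [ 435. -319.] [64. 26.]
orange 214 [310.0, 322.0] [ 398. -177.] [15. 32.]
```

```bash
python3 -m inch '{"angular":[[0,0,0],[0,0,0]],"linear":[[-0.12,0.12,0.2],[-0.12,0.12,0.7]],"claw":[0,0]}' |grep -E "pos"
python3 -m inch '{"angular":[[0,0,0],[0,0,0],[0,0,0],[0,0,0],[0,0,0],[0,0,0]],"linear":[[0,0,0.36],[0,0,0.36],[0,0,0.36],[0,0,0.36],[0,0,0.36],[0,0,0.36]],"claw":[0,0.2,0.8,0.8,0.8,0.8]}' 
python3 -m inch '{"angular":[[0,0,0],[0,0,0],[0,0,0]],"linear":[[0,0,-0.4],[0,0,-0.8],[0,0,-1]],"claw":[0.8,0.8,0.8]}'
python3 - <<'E'
from h import *
go([.5917,.310,.175],1.501)
E
```

```text
tool_pos: [0.4543, -0.0607, 0.0581]
time_s: 13.25
tool_pos: [0.4534, -0.0598, 0.0228]
tool_rot: [3.138, -0.003, 0.785]
ft_force: [0.0, 1.2, 7.8]
grip_width: 0.0423
grasp_force: 61.3
time_s: 13.62
tool_pos: [0.4528, -0.0598, 0.1237]
tool_rot: [3.138, -0.003, 0.785]
ft_force: [0.3, 0.1, -0.2]
grip_width: 0.0424
grasp_force: 61.1
lin [ 3.598 -1.632 -0.509] angz -0.2279
```

```bash
python3 -m inch '{"angular":[[0,0,0],[0,0,0],[0,0,0]],"linear":[[0.1,-0.04,-0.4],[0.5,-0.22,-0.5],[0.9,-0.408,-0.5]],"claw":[0.8,0.8,0.8]}' |grep -E "pos|grasp"
python3 -m inch '{"angular":[[0,0,0],[0,0,0]],"linear":[[0.45,-0.2,0],[0.9,-0.408,0]],"claw":[0.8,0.8]}' |grep -E "pos|grasp"
python3 -m inch '{"angular":[[0,0,0],[0,0,0]],"linear":[[0.45,-0.2,0],[0.9,-0.408,0]],"claw":[0.8,0.8]}' |grep -E "pos|grasp"
python3 -m inch '{"angular":[[0,0,-0.057],[0,0,-0.114],[0,0,-0.171],[0,0,-0.228],[0,0,-0.228]],"linear":[[0.45,-0.2,0],[0.9,-0.408,0],[0.9,-0.408,0],[0.9,-0.408,0],[0.9,-0.408,0]],"claw":[0.8,0.8,0.8,0.8,0.8]}' |grep -E "pos|grasp|rot|width"
python3 - <<'E'
from h import *
go([.5917,.310,.0875],1.501)
E
```

```text
tool_pos: [0.4878, 0.0336, 0.1732]
grasp_force: 61.1
tool_pos: [0.5216, 0.1267, 0.1716]
grasp_force: 61.1
tool_pos: [0.5564, 0.2194, 0.1714]
grasp_force: 61.1
tool_pos: [0.5906, 0.3105, 0.171]
tool_rot: [-3.142, 0.0, 1.5]
grip_width: 0.0419
grasp_force: 61.1
lin [-0.004  0.012  0.835] angz -0.0004
```

```bash
python3 -m inch '{"angular":[[0,0,0],[0,0,0],[0,0,0],[0,0,0],[0,0,0],[0,0,0],[0,0,0],[0,0,0]],"linear":[[0,0.01,0.4],[0,0.01,0.7],[0,0.01,0.83],[0,0.01,0.83],[0,0.01,0.83],[0,0.01,0.83],[0,0.01,0.83],[0,0.01,0.83]],"claw":[0.8,0.8,0.8,0.8,0.4,0.3,0.3,0.3]}'
python3 -m inch '{"angular":[[0,0,0],[0,0,0],[0,0,0]],"linear":[[0,0,-0.4],[0,0,-0.8],[0,0,-1]],"claw":[0.2,0,0]}'
python3 - <<'E'
from h import *
g=get_image("top")
for b in blobs(g,.048):
    if 60<b[1]<500: print(b[0],b[1],b[2],np.round(b[3][0]))
go([.452,-.146,.12],.785)
E
```

```text
time_s: 16.12
tool_pos: [0.5918, 0.3103, 0.0879]
tool_rot: [3.141, -0.0, 1.501]
ft_force: [0.1, -0.4, -0.7]
grip_width: 0.0599
grasp_force: 0.0
time_s: 16.5
tool_pos: [0.5928, 0.3108, 0.1909]
tool_rot: [3.138, -0.002, 1.501]
ft_force: [0.3, 0.2, -0.3]
grip_width: 0.0856
grasp_force: 0.0
blue 175 [247.0, 86.0] [846.  46.]
blue 142 [304.0, 157.0] [ 641. -160.]
blue 157 [292.0, 217.0] [ 452. -146.]
red 153 [331.0, 190.0] [ 550. -250.]
red 161 [323.0, 219.0] [ 461. -239.]
orange 492 [314.0, 258.0] [ 345. -225.]
lin [-4.662 -1.099  0.707] angz 0.228
```

```bash
python3 -m inch '{"angular":[[0,0,0],[0,0,0]],"linear":[[-0.46,-0.11,0],[-0.93,-0.22,0]],"claw":[0,0]}' |grep -E "pos"
python3 -m inch '{"angular":[[0,0,0],[0,0,0]],"linear":[[-0.46,-0.11,0],[-0.93,-0.22,0]],"claw":[0,0]}' |grep -E "pos"
python3 -m inch '{"angular":[[0,0,0],[0,0,0]],"linear":[[-0.46,-0.11,0],[-0.93,-0.22,0]],"claw":[0,0]}' |grep -E "pos"
python3 -m inch '{"angular":[[0,0,0],[0,0,0]],"linear":[[-0.46,-0.11,0],[-0.93,-0.22,0]],"claw":[0,0]}' |grep -E "pos"
python3 -m inch '{"angular":[[0,0,0.06],[0,0,0.12],[0,0,0.18],[0,0,0.228],[0,0,0.228],[0,0,0.228]],"linear":[[-0.4,-0.1,0],[-0.7,-0.17,0],[-0.7,-0.17,0],[-0.7,-0.17,0],[-0.7,-0.17,0.3],[-0.7,-0.17,0.6]],"claw":[0,0,0,0,0,0]}' |grep -E "pos|rot"
python3 - <<'E'
from h import *
go([.4515,-.145,.0195],.785)
g=wristcam()
for b in blobs(g,.048): print(b[0],b[1],b[2],np.round(b[3][0]),np.round(b[3][1]))
E
```

```text
tool_pos: [0.5627, 0.2184, 0.1868]
tool_pos: [0.534, 0.1263, 0.1871]
tool_pos: [0.5056, 0.0351, 0.1872]
tool_pos: [0.4772, -0.0561, 0.1873]
tool_pos: [0.4563, -0.1235, 0.127]
tool_rot: [3.141, -0.0, 0.785]
lin [-0.187  0.117  1.075] angz -0.0001
blue 465 [107.0, 41.0] [464.  38.] [ 3. 86.]
blue 2373 [455.0, 65.0] [ 640. -159.] [41. 42.]
blue 1724 [269.0, 216.0] [ 452. -146.] [41. 41.]
red 1540 [429.0, 219.0] [ 550. -249.] [41. 41.]
red 342 [443.0, 246.0] [ 544. -282.] [ 4. 99.]
red 3903 [482.0, 279.0] [ 544. -357.] [100. 105.]
red 394 [332.0, 278.0] [ 450. -232.] [39. 15.]
red 805 [408.0, 356.0] [ 444. -369.] [52. 33.]
red 70 [396.0, 375.0] [ 419. -385.] [37.  3.]
orange 2412 [249.0, 303.0] [ 371. -201.] [60. 56.]
```

```bash
python3 -m inch '{"angular":[[0,0,0],[0,0,0]],"linear":[[-0.19,0.125,0.2],[-0.19,0.125,0.7]],"claw":[0,0]}' |grep -E "pos"
python3 -m inch '{"angular":[[0,0,0],[0,0,0],[0,0,0],[0,0,0],[0,0,0],[0,0,0]],"linear":[[0,0,0.37],[0,0,0.37],[0,0,0.37],[0,0,0.37],[0,0,0.37],[0,0,0.37]],"claw":[0,0.2,0.8,0.8,0.8,0.8]}' 
python3 -m inch '{"angular":[[0,0,0],[0,0,0],[0,0,0]],"linear":[[0,0,-0.4],[0,0,-0.8],[0,0,-1]],"claw":[0.8,0.8,0.8]}' 
python3 -m inch '{"angular":[[0,0,0],[0,0,0],[0,0,0]],"linear":[[0.1,-0.05,-0.4],[0.5,-0.24,-0.5],[0.94,-0.46,-0.5]],"claw":[0.8,0.8,0.8]}' |grep -E "pos|grasp"
python3 -m inch '{"angular":[[0,0,0],[0,0,0]],"linear":[[0.47,-0.23,0],[0.94,-0.46,0]],"claw":[0.8,0.8]}' |grep -E "pos|grasp"
python3 - <<'E'
from h import *
go([.5875,.250,.174],1.501)
E
```

```text
tool_pos: [0.4543, -0.1475, 0.0592]
time_s: 19.35
tool_pos: [0.4536, -0.1462, 0.0229]
tool_rot: [3.138, -0.002, 0.785]
ft_force: [-1.0, -0.5, 6.9]
grip_width: 0.0421
grasp_force: 61.3
time_s: 19.73
tool_pos: [0.4531, -0.1461, 0.1239]
tool_rot: [3.137, -0.002, 0.785]
ft_force: [-0.6, -0.8, -1.1]
grip_width: 0.042
grasp_force: 61.0
tool_pos: [0.4872, -0.0463, 0.1732]
grasp_force: 61.0
tool_pos: [0.5202, 0.0538, 0.1717]
grasp_force: 61.0
lin [ 1.863 -0.912 -0.022] angz -0.228
```

```bash
python3 -m inch '{"angular":[[0,0,0],[0,0,0]],"linear":[[0.47,-0.23,0],[0.93,-0.455,0]],"claw":[0.8,0.8]}' |grep -E "pos|grasp"
python3 -m inch '{"angular":[[0,0,-0.057],[0,0,-0.114],[0,0,-0.171],[0,0,-0.228],[0,0,-0.228]],"linear":[[0.45,-0.22,0],[0.93,-0.455,0],[0.93,-0.455,0],[0.93,-0.455,0],[0.93,-0.455,0]],"claw":[0.8,0.8,0.8,0.8,0.8]}' |grep -E "pos|grasp|rot|width"
python3 - <<'E'
from h import *
go([.5875,.250,.0885],1.501)
E
```

```text
tool_pos: [0.5537, 0.152, 0.1716]
grasp_force: 61.0
tool_pos: [0.5868, 0.2484, 0.1711]
tool_rot: [3.141, -0.0, 1.5]
grip_width: 0.0425
grasp_force: 61.0
lin [0.017 0.006 0.826] angz -0.0004
```

Place it, then head for the third blue pot at (640,-160).

```bash
python3 -m inch '{"angular":[[0,0,0],[0,0,0],[0,0,0],[0,0,0],[0,0,0],[0,0,0],[0,0,0],[0,0,0]],"linear":[[0.01,0.01,0.4],[0.01,0.01,0.7],[0.01,0.01,0.83],[0.01,0.01,0.83],[0.01,0.01,0.83],[0.01,0.01,0.83],[0.01,0.01,0.83],[0.01,0.01,0.83]],"claw":[0.8,0.8,0.8,0.8,0.4,0.3,0.3,0.3]}'
python3 -m inch '{"angular":[[0,0,0],[0,0,0],[0,0,0]],"linear":[[0,0,-0.4],[0,0,-0.8],[0,0,-1]],"claw":[0.2,0,0]}'
python3 - <<'E'
from h import *
g=get_image("top")
for b in blobs(g,.048):
    if 60<b[1]<500: print(b[0],b[1],b[2],np.round(b[3][0]))
for b in blobs(g,.112):
    if 60<b[1]<500: print("tray lvl",b[0],b[1],b[2],np.round(b[3][0]))
go([.640,-.160,.12],.785)
cv2.imwrite("pics/t5.png",cv2.resize(g["frame"][:,:,::-1],(800,600)))
E
```

```text
time_s: 22.22
tool_pos: [0.5881, 0.2491, 0.0879]
tool_rot: [3.141, -0.0, 1.501]
ft_force: [-0.3, -0.3, -1.2]
grip_width: 0.0601
grasp_force: 0.0
time_s: 22.6
tool_pos: [0.5891, 0.2495, 0.1908]
tool_rot: [3.138, -0.002, 1.501]
ft_force: [-0.3, 0.7, -1.1]
grip_width: 0.0855
grasp_force: 0.0
blue 174 [247.0, 86.0] [846.  46.]
blue 142 [304.0, 157.0] [ 641. -160.]
red 154 [331.0, 190.0] [ 550. -250.]
red 163 [323.0, 219.0] [ 462. -240.]
orange 491 [314.0, 258.0] [ 345. -225.]
tray lvl blue 174 [247.0, 86.0] [816.  40.]
tray lvl blue 142 [304.0, 157.0] [ 621. -156.]
tray lvl red 154 [331.0, 190.0] [ 534. -241.]
tray lvl red 163 [323.0, 219.0] [ 450. -232.]
tray lvl orange 491 [314.0, 258.0] [ 339. -218.]
lin [-4.057  0.78   0.722] angz 0.228
```

View pics/t5.png

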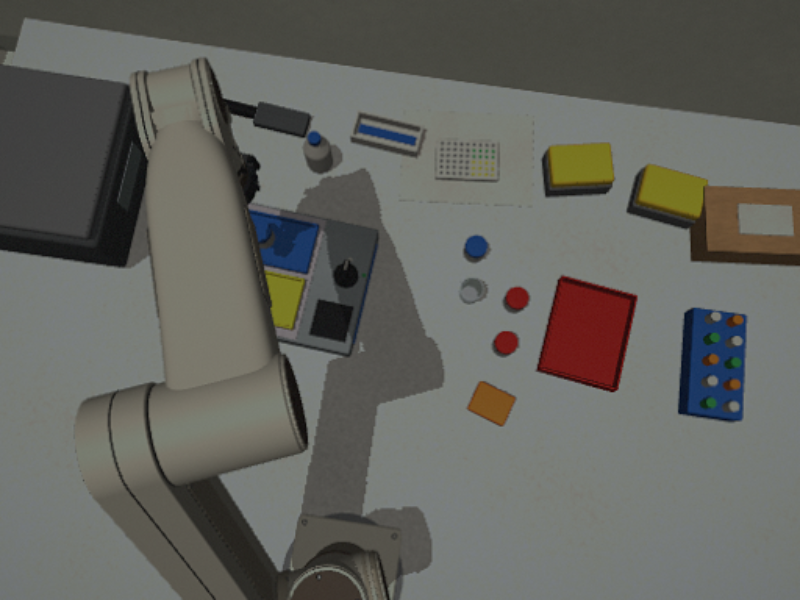

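The top picture shows the blue pot at (475,246), the reds at (516,298) and (505,342) and the beaker at (472,290) unmoved. The knob still points at stop.

```bash
python3 -m inch '{"angular":[[0,0,0],[0,0,0]],"linear":[[-0.48,0.095,0],[-0.97,0.185,0]],"claw":[0,0]}' |grep -E "pos"
python3 -m inch '{"angular":[[0,0,0],[0,0,0]],"linear":[[-0.48,0.095,0],[-0.97,0.185,0]],"claw":[0,0]}' |grep -E "pos"
python3 -m inch '{"angular":[[0,0,0],[0,0,0]],"linear":[[-0.48,0.095,0],[-0.97,0.185,0]],"claw":[0,0]}' |grep -E "pos"
python3 -m inch '{"angular":[[0,0,0.06],[0,0,0.12],[0,0,0.18],[0,0,0.228],[0,0,0.228],[0,0,0.228]],"linear":[[-0.5,0.1,0],[-0.97,0.185,0],[-0.97,0.185,0],[-0.97,0.185,0],[-0.97,0.185,0.3],[-0.97,0.185,0.6]],"claw":[0,0,0,0,0,0]}' |grep -E "pos|rot"
python3 - <<'E'
from h import *
go([.640,-.159,.0195],.785)
g=wristcam()
for b in blobs(g,.048): print(b[0],b[1],b[2],np.round(b[3][0]),np.round(b[3][1]))
E
```

```text
tool_pos: [0.5995, 0.1506, 0.1871]
tool_pos: [0.6112, 0.0515, 0.187]
tool_pos: [0.6229, -0.0466, 0.187]
tool_pos: [0.6349, -0.1433, 0.1267]
tool_rot: [3.141, -0.0, 0.785]
lin [-0.075  0.147  1.072] angz -0.0001
blue 391 [39.0, 105.0] [563.  31.] [  3. 113.]
blue 1813 [273.0, 203.0] [ 642. -160.] [41. 41.]
red 538 [269.0, 316.0] [ 557. -240.] [20. 41.]
red 90 [330.0, 319.0] [ 597. -288.] [ 3. 39.]
red 344 [394.0, 374.0] [ 594. -404.] [49. 22.]
orange 289 [118.0, 373.0] [ 381. -181.] [35. 21.]
```

```bash
python3 -m inch '{"angular":[[0,0,0],[0,0,0]],"linear":[[-0.075,0.155,0.2],[-0.075,0.155,0.7]],"claw":[0,0]}' |grep -E "pos"
python3 -m inch '{"angular":[[0,0,0],[0,0,0],[0,0,0],[0,0,0],[0,0,0],[0,0,0]],"linear":[[0,0,0.37],[0,0,0.37],[0,0,0.37],[0,0,0.37],[0,0,0.37],[0,0,0.37]],"claw":[0,0.2,0.8,0.8,0.8,0.8]}' 
python3 -m inch '{"angular":[[0,0,0],[0,0,0],[0,0,0]],"linear":[[0,0,-0.4],[0,0,-0.8],[0,0,-1]],"claw":[0.8,0.8,0.8]}' 
python3 -m inch '{"angular":[[0,0,0],[0,0,0],[0,0,0]],"linear":[[0.1,-0.14,-0.4],[0.4,-0.56,-0.5],[0.68,-0.96,-0.5]],"claw":[0.8,0.8,0.8]}' |grep -E "pos|grasp"
python3 -m inch '{"angular":[[0,0,0],[0,0,0]],"linear":[[0.34,-0.48,0],[0.68,-0.96,0]],"claw":[0.8,0.8]}' |grep -E "pos|grasp"
python3 - <<'E'
from h import *
go([.5833,.190,.174],1.501)
E
```

```text
tool_pos: [0.6446, -0.1623, 0.0604]
time_s: 25.2
tool_pos: [0.6426, -0.1601, 0.0236]
tool_rot: [3.137, -0.003, 0.785]
ft_force: [0.6, -0.1, 6.2]
grip_width: 0.0424
grasp_force: 61.4
time_s: 25.58
tool_pos: [0.6418, -0.1596, 0.1242]
tool_rot: [3.138, -0.002, 0.785]
ft_force: [0.1, 0.1, -1.9]
grip_width: 0.0422
grasp_force: 61.0
tool_pos: [0.6214, -0.0426, 0.1729]
grasp_force: 61.1
tool_pos: [0.6004, 0.0741, 0.1713]
grasp_force: 61.1
lin [ 0.697 -0.941 -0.027] angz -0.228
```

```bash
python3 -m inch '{"angular":[[0,0,-0.057],[0,0,-0.114],[0,0,-0.171],[0,0,-0.228],[0,0,-0.228]],"linear":[[0.34,-0.46,0],[0.69,-0.93,0],[0.69,-0.93,0],[0.69,-0.93,0],[0.69,-0.93,0]],"claw":[0.8,0.8,0.8,0.8,0.8]}' |grep -E "pos|grasp|rot|width"
python3 - <<'E'
from h import *
go([.5833,.190,.0885],1.501)
g=wristcam();cv2.imwrite("pics/w6.png",g["frame"][:,:,::-1])
for b in blobs(g,.112): print(b[0],b[1],b[2],np.round(b[3][0]),np.round(b[3][1]))
E
```

```text
tool_pos: [0.5838, 0.1875, 0.171]
tool_rot: [3.142, -0.0, 1.5]
grip_width: 0.0421
grasp_force: 61.1
lin [ 0.025 -0.007  0.825] angz -0.0003
blue 24210 [253.0, 102.0] [588. 246.] [160.  82.]
blue 689 [500.0, 198.0] [785. 177.] [22. 36.]
blue 5839 [255.0, 258.0] [581. 138.] [80. 72.]
blue 850 [476.0, 260.0] [771. 119.] [77. 11.]
yellow 22165 [126.0, 108.0] [495. 255.] [164.  84.]
```

View pics/w6.png

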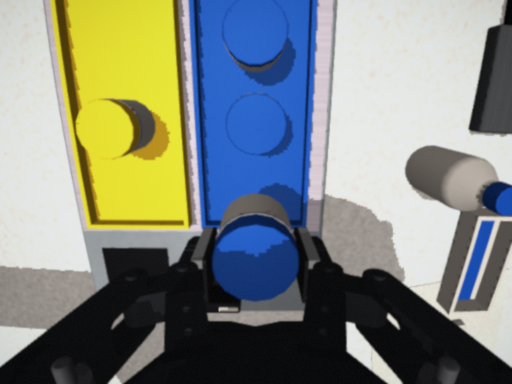

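The wrist picture shows pots upright in the blue tray at (255,32) and (257,123) and in the yellow tray at (105,128). The near blue slot is free.

```bash
python3 -m inch '{"angular":[[0,0,0],[0,0,0],[0,0,0],[0,0,0],[0,0,0],[0,0,0],[0,0,0],[0,0,0]],"linear":[[0.02,0,0.4],[0.02,0,0.7],[0.02,0,0.825],[0.02,0,0.825],[0.02,0,0.825],[0.02,0,0.825],[0.02,0,0.825],[0.02,0,0.825]],"claw":[0.8,0.8,0.8,0.8,0.4,0.3,0.3,0.3]}'
python3 -m inch '{"angular":[[0,0,0],[0,0,0],[0,0,0]],"linear":[[0,0,-0.4],[0,0,-0.8],[0,0,-1]],"claw":[0.2,0,0]}'
python3 - <<'E'
from h import *
g=get_image("top")
for b in blobs(g,.048):
    if 60<b[1]<500: print(b[0],b[1],b[2],np.round(b[3][0]))
E
python3 -m inch '{"angular":[[0,0,0],[0,0,0]],"linear":[[-0.5,0,0],[-1,0,0]],"claw":[0,0]}' |grep -E "pos"
python3 -m inch '{"angular":[[0,0,0],[0,0,0]],"linear":[[-0.5,0,0],[-1,0,0]],"claw":[0,0]}' |grep -E "pos"
python3 -m inch '{"angular":[[0,0,0],[0,0,0]],"linear":[[-0.5,0,0],[-1,0,0]],"claw":[0,0]}' |grep -E "pos"
python3 -m inch '{"angular":[[0,0,0.06],[0,0,0.12],[0,0,0.18],[0,0,0.228],[0,0,0.228],[0,0,0.228]],"linear":[[-0.5,0,0],[-1,0,0],[-1,0,0],[-1,0,0],[-1,0,0.3],[-1,0,0.6]],"claw":[0,0,0,0,0,0]}' |grep -E "pos|rot"
python3 - <<'E'
from h import *
g=wristcam()
for b in blobs(g,.048): print(b[0],b[1],b[2],np.round(b[3][0]),np.round(b[3][1]))
go([.550,-.250,.0195],.785)
E
```

```text
time_s: 27.88
tool_pos: [0.5843, 0.1891, 0.0884]
tool_rot: [3.141, -0.0, 1.501]
ft_force: [0.3, 0.3, -0.3]
grip_width: 0.06
grasp_force: 0.0
time_s: 28.25
tool_pos: [0.5853, 0.1894, 0.1912]
tool_rot: [3.138, -0.001, 1.501]
ft_force: [-0.1, -0.5, -0.1]
grip_width: 0.0853
grasp_force: 0.0
blue 176 [247.0, 86.0] [846.  46.]
blue 334 [193.0, 154.0] [591. 181.]
red 153 [331.0, 190.0] [ 550. -250.]
red 162 [323.0, 219.0] [ 461. -239.]
orange 492 [314.0, 258.0] [ 345. -225.]
tool_pos: [0.5769, 0.0888, 0.1876]
tool_pos: [0.5698, -0.0119, 0.1876]
tool_pos: [0.5628, -0.1117, 0.1876]
tool_pos: [0.5564, -0.2101, 0.1272]
tool_rot: [3.141, -0.0, 0.785]
red 1679 [281.0, 229.0] [ 552. -249.] [42. 41.]
red 833 [392.0, 263.0] [ 598. -356.] [73. 16.]
red 1342 [205.0, 282.0] [ 463. -239.] [41. 42.]
red 2970 [313.0, 307.0] [ 504. -339.] [ 62. 100.]
red 91 [405.0, 354.0] [ 543. -452.] [ 4. 37.]
lin [-0.312  0.273  1.027] angz -0.0001
```

```bash
python3 -m inch '{"angular":[[0,0,0],[0,0,0]],"linear":[[-0.3,0.28,0.2],[-0.3,0.28,0.7]],"claw":[0,0]}' |grep -E "pos"
python3 -m inch '{"angular":[[0,0,0],[0,0,0],[0,0,0],[0,0,0],[0,0,0],[0,0,0]],"linear":[[0,0,0.37],[0,0,0.37],[0,0,0.37],[0,0,0.37],[0,0,0.37],[0,0,0.37]],"claw":[0,0.2,0.8,0.8,0.8,0.8]}' 
python3 -m inch '{"angular":[[0,0,0],[0,0,0],[0,0,0]],"linear":[[0,0,-0.4],[0,0,-0.8],[0,0,-1]],"claw":[0.8,0.8,0.8]}' 
python3 -m inch '{"angular":[[0,0,0],[0,0,0]],"linear":[[-0.28,0.25,0],[-0.56,0.51,0]],"claw":[0.8,0.8]}' |grep -E "pos|grasp"
python3 -m inch '{"angular":[[0,0,0],[0,0,0],[0,0,0]],"linear":[[-0.28,0.25,0],[-0.56,0.51,0],[-0.56,0.51,0]],"claw":[0.8,0.8,0.8]}' |grep -E "pos|grasp"
python3 - <<'E'
from h import *
go([.544,-.401,.030],.785)
E
```

```text
tool_pos: [0.5576, -0.2545, 0.0603]
time_s: 30.85
tool_pos: [0.5569, -0.2517, 0.0239]
tool_rot: [3.137, -0.002, 0.785]
ft_force: [-0.1, 0.5, 6.4]
grip_width: 0.0424
grasp_force: 61.3
time_s: 31.22
tool_pos: [0.5563, -0.2515, 0.1246]
tool_rot: [3.137, -0.002, 0.785]
ft_force: [-0.3, 0.1, -0.8]
grip_width: 0.0423
grasp_force: 61.0
tool_pos: [0.5519, -0.327, 0.1226]
grasp_force: 61.0
tool_pos: [0.5471, -0.4052, 0.1212]
grasp_force: 61.1
lin [ 0.008 -0.053  0.912] angz -0.0012
```

```bash
python3 -m inch '{"angular":[[0,0,0],[0,0,0],[0,0,0],[0,0,0],[0,0,0],[0,0,0],[0,0,0],[0,0,0]],"linear":[[0,-0.04,0.4],[0,-0.04,0.7],[0,-0.04,0.91],[0,-0.04,0.91],[0,-0.04,0.91],[0,-0.04,0.91],[0,-0.04,0.91],[0,-0.04,0.91]],"claw":[0.8,0.8,0.8,0.8,0.4,0.3,0.3,0.3]}'
python3 -m inch '{"angular":[[0,0,0],[0,0,0],[0,0,0]],"linear":[[0,0,-0.4],[0,0,-0.8],[0,0,-1]],"claw":[0.3,0,0]}' 
python3 -m inch '{"angular":[[0,0,0],[0,0,0]],"linear":[[0.14,-0.43,0],[0.28,-0.87,0]],"claw":[0,0]}' |grep -E "pos"
python3 -m inch '{"angular":[[0,0,0],[0,0,0],[0,0,0]],"linear":[[0.14,-0.43,0],[0.4,-0.7,0],[0.4,-0.7,0]],"claw":[0,0,0]}' |grep -E "pos"
python3 - <<'E'
from h import *
g=wristcam();cv2.imwrite("pics/w7.png",g["frame"][:,:,::-1])
for b in blobs(g,.048): print(b[0],b[1],b[2],np.round(b[3][0]),np.round(b[3][1]))
go([.462,-.239,.0195],.785)
g=get_image("top");cv2.imwrite("pics/t7.png",cv2.resize(g["frame"][:,:,::-1],(800,600)))
E
```

```text
time_s: 32.85
tool_pos: [0.5452, -0.3996, 0.0307]
tool_rot: [3.141, -0.0, 0.785]
ft_force: [-0.3, 0.2, -0.4]
grip_width: 0.0595
grasp_force: 0.0
time_s: 33.22
tool_pos: [0.5461, -0.4003, 0.1335]
tool_rot: [3.137, -0.001, 0.785]
ft_force: [0.3, 1.0, 0.5]
grip_width: 0.0855
grasp_force: 0.0
tool_pos: [0.5031, -0.3178, 0.1306]
tool_pos: [0.4818, -0.2382, 0.1308]
red 364 [338.0, 208.0] [ 520. -298.] [  2. 157.]
red 12714 [380.0, 252.0] [ 509. -381.] [142. 178.]
red 1787 [238.0, 209.0] [ 462. -239.] [43. 42.]
orange 1950 [163.0, 255.0] [ 372. -224.] [68. 59.]
lin [-0.139 -0.15   1.114] angz 0.0006
```

View pics/t7.png

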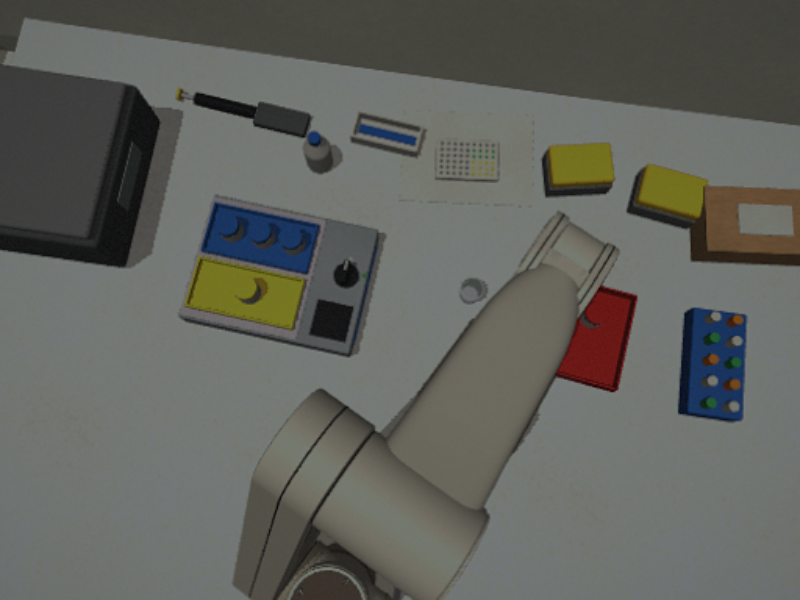

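The top picture shows three blue pots and one yellow in their trays, and a red pot in the bin at (590,320). The beaker at (472,290) is unmoved. The last red pot is next.

```bash
python3 -m inch '{"angular":[[0,0,0],[0,0,0],[0,0,0]],"linear":[[-0.13,-0.15,0],[-0.13,-0.15,0.4],[-0.13,-0.15,0.74]],"claw":[0,0,0]}' |grep -E "pos"
python3 -m inch '{"angular":[[0,0,0],[0,0,0],[0,0,0],[0,0,0],[0,0,0],[0,0,0]],"linear":[[0,0,0.37],[0,0,0.37],[0,0,0.37],[0,0,0.37],[0,0,0.37],[0,0,0.37]],"claw":[0,0.2,0.8,0.8,0.8,0.8]}' 
python3 -m inch '{"angular":[[0,0,0],[0,0,0],[0,0,0]],"linear":[[0,0,-0.4],[0,0,-0.8],[0,0,-1]],"claw":[0.8,0.8,0.8]}' 
python3 -m inch '{"angular":[[0,0,0],[0,0,0]],"linear":[[-0.26,0.27,0],[-0.53,0.54,0]],"claw":[0.8,0.8]}' |grep -E "pos|grasp"
python3 -m inch '{"angular":[[0,0,0],[0,0,0],[0,0,0]],"linear":[[-0.26,0.27,0],[-0.53,0.54,0],[-0.53,0.54,0]],"claw":[0.8,0.8,0.8]}' |grep -E "pos|grasp"
python3 - <<'E'
from h import *
go([.464,-.391,.030],.785)
E
```

```text
tool_pos: [0.4628, -0.2406, 0.0557]
time_s: 35.08
tool_pos: [0.4639, -0.2399, 0.0212]
tool_rot: [3.137, -0.001, 0.785]
ft_force: [-0.2, -0.3, 7.0]
grip_width: 0.0425
grasp_force: 61.2
time_s: 35.45
tool_pos: [0.4634, -0.2393, 0.1219]
tool_rot: [3.138, -0.001, 0.785]
ft_force: [0.4, 0.2, -0.5]
grip_width: 0.0424
grasp_force: 61.0
tool_pos: [0.4635, -0.315, 0.1203]
grasp_force: 61.0
tool_pos: [0.4633, -0.3927, 0.1191]
grasp_force: 61.1
lin [ 0.017 -0.008  0.891] angz -0.001
```

```bash
python3 -m inch '{"angular":[[0,0,0],[0,0,0],[0,0,0],[0,0,0],[0,0,0],[0,0,0],[0,0,0],[0,0,0]],"linear":[[0.01,0,0.4],[0.01,0,0.7],[0.01,0,0.9],[0.01,0,0.9],[0.01,0,0.9],[0.01,0,0.9],[0.01,0,0.9],[0.01,0,0.9]],"claw":[0.8,0.8,0.8,0.8,0.4,0.3,0.3,0.3]}'
python3 -m inch '{"angular":[[0,0,0],[0,0,0],[0,0,0]],"linear":[[0,0,-0.4],[0,0,-0.8],[0,0,-1]],"claw":[0.3,0,0]}'
python3 - <<'E'
from h import *
go([.5415,.079,.2],-.07)
E
```

```text
time_s: 37.08
tool_pos: [0.4646, -0.3897, 0.0298]
tool_rot: [3.141, -0.0, 0.785]
ft_force: [0.4, -0.1, -0.4]
grip_width: 0.0595
grasp_force: 0.0
time_s: 37.45
tool_pos: [0.4654, -0.3904, 0.1322]
tool_rot: [3.137, -0.0, 0.785]
ft_force: [0.2, 0.6, -0.6]
grip_width: 0.0853
grasp_force: 0.0
lin [ 3.856 -2.78  -0.688] angz 0.2721
```

```bash
python3 -m inch '{"angular":[[0,0,0],[0,0,0],[0,0,0]],"linear":[[0.1,-0.07,-0.4],[0.5,-0.36,-0.68],[0.96,-0.69,-0.68]],"claw":[0,0,0]}' |grep -E "pos"
python3 -m inch '{"angular":[[0,0,0],[0,0,0]],"linear":[[0.48,-0.35,0],[0.96,-0.69,0]],"claw":[0,0]}' |grep -E "pos"
python3 - <<'E'
from h import *
g=get_image("top")
cv2.imwrite("pics/t8.png",cv2.resize(g["frame"][:,:,::-1],(800,600)))
E
python3 -m inch '{"angular":[[0,0,0],[0,0,0]],"linear":[[0.48,-0.35,0],[0.96,-0.69,0]],"claw":[0,0]}' |grep -E "pos"
python3 -m inch '{"angular":[[0,0,0.057],[0,0,0.114],[0,0,0.171],[0,0,0.228],[0,0,0.272],[0,0,0.272]],"linear":[[0.48,-0.35,0],[0.96,-0.69,0],[0.96,-0.69,0],[0.96,-0.69,0],[0.96,-0.69,0],[0.96,-0.69,0]],"claw":[0,0,0,0,0,0]}' |grep -E "pos|rot"
python3 - <<'E'
from h import *
go([.5413,.079,.073],-.07)
g=wristcam();np.savez("pics/w9.npz",**g)
cv2.imwrite("pics/w9.png",g["frame"][:,:,::-1])
E
```

```text
tool_pos: [0.4852, -0.2734, 0.2005]
tool_pos: [0.5028, -0.1545, 0.1977]
tool_pos: [0.522, -0.0384, 0.1976]
tool_pos: [0.5417, 0.0191, 0.1974]
tool_rot: [-3.097, 0.002, 0.012]
lin [ 0.005 -0.543  1.269] angz 0.026
```

View pics/t8.png

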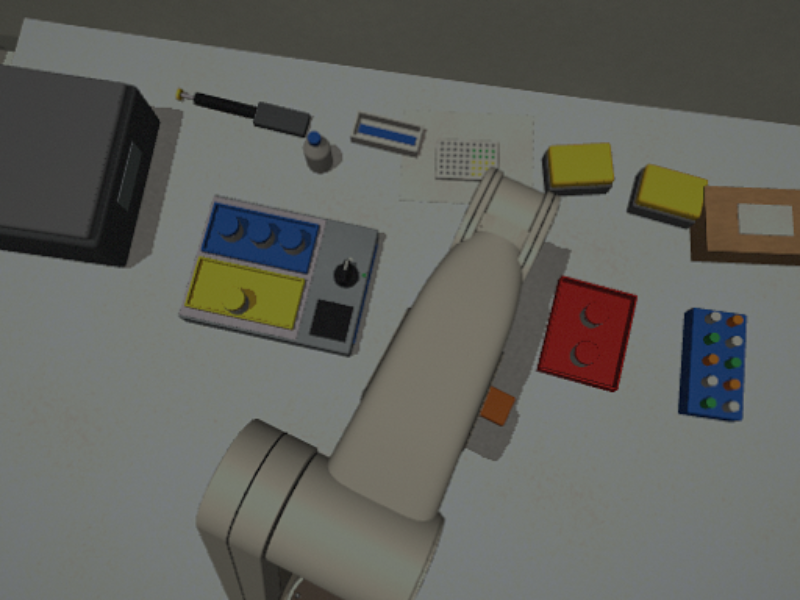

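View pics/w9.png

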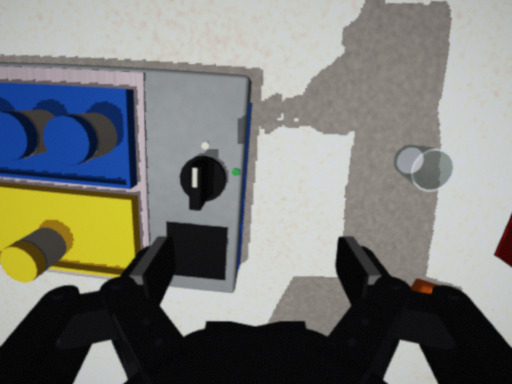

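The top picture shows both reds in the bin and three blues in their tray. The yellow pot has been knocked to (237,298), but seems to be still in its tray. The wrist picture shows the knob still at stop, at (203,178). I'll check the yellow pot's position and the arm pose.

Run:
```python
from h import *
s=r.state();print(s["joint_pos"],s["joint_velocities"],s["tool_rot"],s["ft_force"],s["time_s"])
g=get_image("top");
print(ray(g,np.array([[237,294]])/1.5625,.112))
f=g["frame"][160:215,115:200,::-1]
a=cv2.resize(f,(800,518),interpolation=2)
cv2.imwrite("pics/y.png",a)
```

```text
[0.01226673 0.34139185 0.05334075 1.28461161 0.04483694 3.14034417] [ 0.0304801   0.00288496  0.00414452 -0.00151026  0.00652196 -0.00075416] [-3.09675342e+00  1.81043014e-03  1.35139613e-02] [0.97349731 0.2277429  0.13842322] 39.175
[[0.46556061 0.26076025 0.112     ]]
```

View pics/y.png

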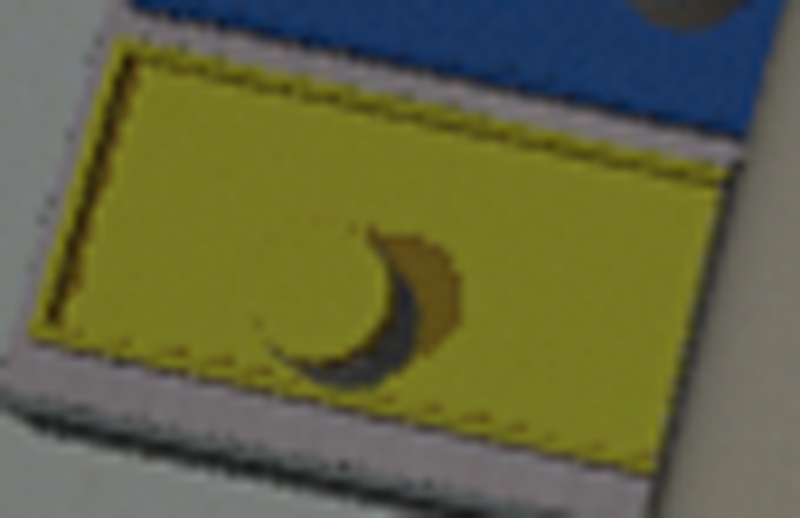

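The yellow pot stands upright inside its tray. The wrist has hit its range limit (q6 = 3.14), so I'll turn back the other way to the equivalent yaw of 3.07.

```bash
python3 -m inch '{"angular":[[0,0,-0.055],[0,0,-0.11],[0,0,-0.165],[0,0,-0.22],[0,0,-0.275],[0,0,-0.33],[0,0,-0.385],[0,0,-0.44]],"linear":[[0,0,0],[0,0,0],[0,0,0],[0,0,0],[0,0,0],[0,0,0],[0,0,0],[0,0,0]],"claw":[0,0,0,0,0,0,0,0]}' |grep -E "pos|rot"
python3 -m inch '{"angular":[[0,0,-0.055],[0,0,-0.11],[0,0,-0.165],[0,0,-0.22],[0,0,-0.275],[0,0,-0.33],[0,0,-0.385],[0,0,-0.44]],"linear":[[0,0,0],[0,0,0],[0,0,0],[0,0,0],[0,0,0],[0,0,0],[0,0,0],[0,0,0]],"claw":[0,0,0,0,0,0,0,0]}' |grep -E "pos|rot"
python3 - <<'E'
from h import *
go([.5413,.079,.073],-.07)
print(r.state()["joint_pos"])
E
```

```text
tool_pos: [0.5417, 0.0226, 0.1974]
tool_rot: [-3.132, -0.044, 1.405]
tool_pos: [0.5418, 0.0226, 0.1974]
tool_rot: [3.1, -0.018, 2.788]
lin [0.177 0.476 1.268] angz -0.0902
[0.01651621 0.3415498  0.05354117 1.28458313 0.04495771 0.37017062]
```

Run:
```python
from h import *
s=r.state();R=Ro.from_euler("xyz",s["tool_rot"]);T=Ro.from_euler("xyz",[np.pi,0,3.07])
print((R.inv()*T).as_rotvec()/np.pi)
```

```text
[ 0.01385253 -0.00381961 -0.08978071]
```

```bash
python3 -m inch '{"angular":[[0.007,-0.002,-0.045],[0.014,-0.004,-0.09],[0.014,-0.004,-0.09],[0.014,-0.004,-0.09]],"linear":[[0.09,0.24,0.1],[0.177,0.476,0.2],[0.177,0.476,0.3],[0.177,0.476,0.3]],"claw":[0,0,0.3,0.3]}' |grep -E "pos|rot"
python3 - <<'E'
from h import *
s=r.state();R=Ro.from_euler("xyz",s["tool_rot"]);T=Ro.from_euler("xyz",[np.pi,0,3.07])
print((R.inv()*T).as_rotvec()/np.pi)
go([.5413,.079,.073],-.07)
E
```

```text
tool_pos: [0.5411, 0.0739, 0.1687]
tool_rot: [-3.14, -0.002, 3.063]
[-0.00044827 -0.00061028 -0.00212165]
lin [0.001 0.052 0.957] angz -0.0026
```

```bash
python3 -m inch '{"angular":[[0,0,0],[0,0,0],[0,0,0],[0,0,0],[0,0,0],[0,0,0],[0,0,0],[0,0,0]],"linear":[[0,0.05,0.3],[0,0.05,0.7],[0,0.05,0.95],[0,0.05,0.95],[0,0.05,0.95],[0,0.05,0.95],[0,0.05,0.95],[0,0.05,0.95]],"claw":[0.4,0.4,0.4,0.7,1,1,1,1]}' 
python3 -m inch '{"angular":[[0,0,0.05],[0,0,0.1],[0,0,0.15],[0,0,0.2],[0,0,0.25],[0,0,0.3],[0,0,0.36],[0,0,0.4]],"linear":[[0,0,0],[0,0,0],[0,0,0],[0,0,0],[0,0,0],[0,0,0],[0,0,0],[0,0,0]],"claw":[1,1,1,1,1,1,1,1]}'
python3 -m inch '{"angular":[[0,0,0],[0,0,0],[0,0,0],[0,0,0],[0,0,0],[0,0,0],[0,0,0],[0,0,0]],"linear":[[0,0,0],[0,0,0],[0,0,0],[0,0,-0.3],[0,0,-0.6],[0,0,-1],[0,0,-1],[0,0,-1]],"claw":[0.5,0.5,0.5,0.5,0.5,0.3,0,0]}' |grep -E "pos|rot|time|force"
python3 -m inch '{"angular":[[0,0,0],[0,0,0],[0,0,0]],"linear":[[0,0,-0.3],[0,0,-0.5],[0,0,-0.5]],"claw":[0,0,0]}' |grep -E "pos|rot|time|force"
python3 - <<'E'
from h import *
a=wristcam()["frame"][:,:,::-1]; b=get_image("scene")["frame"][:,:,::-1]
c=cv2.resize(b[150:350,60:450],(780,400),interpolation=2)
o=np.zeros((600,800,3),np.uint8);o[:400,:780]=c;o[400:,:300]=cv2.resize(a[100:240,150:360],(300,200),interpolation=2);o[400:,310:577]=cv2.resize(get_image("top")["frame"][:,:,::-1],(267,200))
cv2.imwrite("pics/fin.png",o)
E
```

```text
time_s: 42.72
tool_pos: [0.5436, 0.0788, 0.0762]
tool_rot: [3.141, 0.003, 3.063]
ft_force: [-0.5, 1.0, 6.2]
grip_width: 0.0107
grasp_force: 60.5
time_s: 43.72
tool_pos: [0.5406, 0.0756, 0.0762]
tool_rot: [-3.138, 0.006, 1.8]
ft_force: [-7.4, -7.0, 14.6]
grip_width: 0.0106
grasp_force: 61.6
time_s: 44.72
tool_pos: [0.5421, 0.0786, 0.1741]
tool_rot: [-3.141, 0.001, 1.807]
ft_force: [-0.1, 0.2, -0.8]
grasp_force: 0.0
time_s: 45.1
tool_pos: [0.5427, 0.0787, 0.2246]
tool_rot: [3.141, 0.001, 1.807]
ft_force: [-0.2, 0.1, -0.9]
grasp_force: 0.0
```

View pics/fin.png

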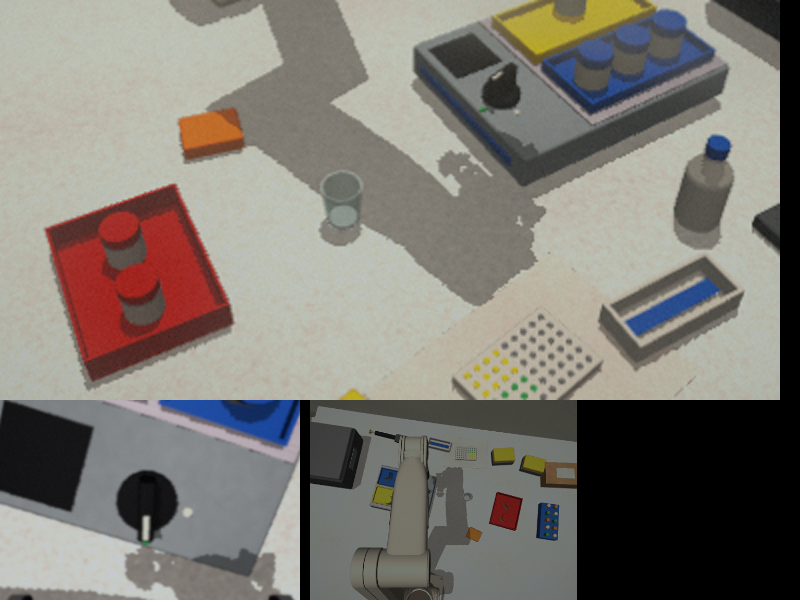

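The final picture shows the knob's line on the green dot, all pots upright in their places, the bench clear of pots, and the beaker and timer unmoved.

```bash
python3 -c "
from station import r
print(r.sign_off())"
```

```text
the job is handed in; nothing more can be done
None
```

I handed the job in at about 45 s: knob to stop, three blue pots and one yellow upright in their trays, two reds in the bin, then knob back to run, with the beaker and timer left in place; the yellow pot got knocked aside mid-run but still stands upright in its tray.

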